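# Rake up a heaped measure of walnuts and strike it level

### The job

With the upright wooden scraper, rake all the walnuts along the stand's shelf and over its edge so that they heap up in the square measure, then strike the heap off: carry the scraper on across the top of the measure so that the surplus walnuts drop into the catch tray and one level layer of four is left. Touch the walnuts with the scraper only, and finish with it let go and standing upright on the worktop, clear of the stand. Leave the honey jar, mug, onion, garlic and lemon where they are.

Things in the scene. Friction and masses are not known exactly. Their poses are not given: they have to be found in the camera images.
- nut_stand: light wooden nut stand, fixed, 120 (x) x 316 (y) x 66 mm high. Origin: centre of its underside, z up. Along its own y follow a raised shelf (+y end), a square measure and a catch tray (-y end). Shelf and measure run between two upright cheeks (inner faces at x = -33 and +33 mm, tops at 66 mm), open above. Walnuts are raked toward -y
- shelf_edge (a point): middle of the shelf's edge over the measure, at stand x 0, y +8, z 42 mm, axes as the stand's. The flat shelf runs from here 145 mm toward +y, up to a low stop 8 mm high and 5 mm thick. The walnuts lie on it within 105 mm of the edge; the rest, behind them, is free for the scraper's foot
- measure_mid (a point): centre of the measure's floor, at stand x 0, y -25, z 8 mm, axes as the stand's. The measure is a steel-lined pit 66 x 66 mm; its -y lip is 3 mm thick with its rim 24 mm above this floor. Four walnuts fill it in one layer, two by two, tops 30 mm above this floor (4 mm below the shelf's level); more lie on top as a heap
- tray_mid (a point): centre of the catch tray's floor, at stand x 0, y -105, z 6 mm. The tray is 88 mm long in y, its walls rise to 34 mm above the worktop
- pocket0 (a point): where the centre of a walnut of the bottom layer lies, the -x -y quarter of the measure, 23 mm above the worktop
- pocket1 (a point): where the centre of a walnut of the bottom layer lies, the -x +y quarter of the measure, 23 mm above the worktop
- pocket2 (a point): where the centre of a walnut of the bottom layer lies, the +x -y quarter of the measure, 23 mm above the worktop
- pocket3 (a point): where the centre of a walnut of the bottom layer lies, the +x +y quarter of the measure, 23 mm above the worktop
- scraper: loose wooden scraper standing upright, about 150 g. Origin: centre of its underside, z up. 56 mm wide (own x), 105 mm tall. Foot 34 mm thick (y) at the bottom, both faces tapering to 18 mm at 47 mm height; above that a plain grip 18 mm thick, 56 mm wide, to pinch across y from above. Both faces alike. For raking its x lies across the channel, 5 mm free each side
- walnut0: loose walnut in its shell, round, 30 mm across, 14 g; it rolls. Origin: its centre
- walnut1: loose walnut in its shell, round, 30 mm across, 14 g; it rolls. Origin: its centre
- walnut2: loose walnut in its shell, round, 30 mm across, 14 g; it rolls. Origin: its centre
- walnut3: loose walnut in its shell, round, 30 mm across, 14 g; it rolls. Origin: its centre
- walnut4: loose walnut in its shell, round, 30 mm across, 14 g; it rolls. Origin: its centre
- walnut5: loose walnut in its shell, round, 30 mm across, 14 g; it rolls. Origin: its centre
- honey_jar: bystander: honey jar with lid, 58 mm across, 86 mm tall, origin at its underside; it stands to the left or the right of the stand, the scraper on the other side
- mug_b: bystander: ribbed mug, 88 mm wide, 92 mm tall, origin at its underside
- onion: bystander: onion, 84 mm, origin at its underside
- garlic: bystander: garlic bulb, 56 mm, origin at its underside
- lemon: bystander: lemon on the chopping board, 71 mm, origin at its underside
Mind the look-alikes: they are no part of the job. Several things have the shape of the scraper; the one meant has the colours described above.

How it is judged:
By the outcome, as a careful person would: the job done as asked, in the order asked, and still so for the second after the job is handed in, with the robot touching nothing.
It also fails if it takes over 58 s, if anything falls off the work surface, if the arm or the gripper's body presses on something with over 40 N, if the wrist force passes 120 N, or if a joint passes its speed limit or range.

### The arm

A 6-joint arm with a two-finger parallel gripper is mounted at the origin on a cart in front of the work surface, level with it; the furniture and walls round the work are solid. World frame = base frame: x ahead of the robot, y to its left, z up, the work surface at z = 0. Lengths are in m, angles in degrees, forces in N, time in s.
With the tool pointing down it reaches from about 0.4 to 0.825 m from the base axis. Payload 7 kg.
Tool frame: the origin (TCP) lies on the centre line of the jaws, within the pads' length; the fingertips stand r.tip_reach ahead of it and the grasp point (between the pads) is the TCP (r.tip_reach is the distance from the TCP to the fingertips, in m); z points along the fingers, y is the line along which they close (so a half turn about z gives the same grasp; the last joint's range is limited). The gripper opens to 88 mm and grips with 3 to 60 N. Pads are 19 mm wide; open, the fingers measure 130 mm over their backs; the gripper's body (78 mm by 193 mm) begins 47 mm behind the grasp point.
Start: joints at [87.955, 20.546, 0.682, 0, -70.136, -16.507], TCP at [0.215, 0.64, 0.246] pointing down, gripper open.
Joint ranges: [-176.03, 176.03], [-82.01, 121.73], [-58.28, 71.71], [-173.87, 95.51], [-174.79, -0.11], [-173.66, 173.66]. Speed limits (degrees/s): [136.94, 136.94, 172.46, 180, 180, 180].

### API

Orientations are given as [roll, pitch, yaw] about the fixed x, y, z axes, in that order (R = Rz(yaw) Ry(pitch) Rx(roll)).
In Python, from plant import sensors, cams, r gives the robot as it stands.
- The arm moves only by the tool drive_tool, never from a script. Its argument "rows" is a list of rows, each an object of numbers: "fingers": the gripper's target within -1 to 1 (fully open at 1, half-way at 0, shut at -1); "x", "y", "z": the shift along the tool's x, y, z in m; "spin": the turn about the tool's z in rad. A call has 1 to 10 rows; each row is the pose to reach, as a shift and turn from the pose commanded when the call began, along the tool's axes at that moment; what a row does not reach only later rows make up. A row lasts 1/8 s, in which the tool goes at most 62.5 mm and 10.7 degrees, less where a joint would pass 70% of its speed; a pose out of reach is approached as far as the arm can. A call with a gripper value outside its range is refused whole. The fingers move at their own pace and stop on an object; "newtons" is the grip in N (left out, the last holds). Time passes only in rows, so rows that repeat a pose let the fingers close. It gives the time, the measured TCP pose, the force, the opening and the grip force at its end, in the units of the state.
- sensors.get_state(): the state, without advancing time (a new reading comes with each control period).
- cams.capture(name): name is "scene" or "top" or "wrist"; returns a dict with "pixels" (400x640x3 uint8, red, green, blue), "intrinsics" (3x3 intrinsics, pixels), "eye" and "orientation" of the camera in the world; the wrist camera has in their place "T_tool_cam" (4x4, takes a point from camera to tool coordinates, whose origin is the TCP and whose axes are the flange's). Camera axes: x right, y up, looking along -z (the intrinsics and any distortion apply to the point x, -y, -z); pixel columns grow to the right and rows downward; lengths in m; the calibration is good to about 2 mm. A picture is of the moment at which its call begins: read the wrist's pose just before it. There is no depth.
- r.close_job(): hands the job in; it is judged then, once.
The state is a dict: "time_s": time; "joints": joint angles; "qd": joint speeds; "joint_torque": joint torques, N m; "tcp_pos": TCP position; "eef_rot": TCP orientation; "contact_force": force on the tool from outside, world axes, zero at the start; "moment": the same for the moment, N m; "gripper_width": finger opening in m; "gripper_force": force on a finger pad.
Only numpy, scipy, OpenCV 4.12 (cv2) and the standard library are available. Lean on these libraries where they do the work, as an engineer would, in place of code of your own. Each camera call takes 0.05 s, during which the arm holds its last target. There are 200 camera calls.

## Working session

There is one attempt and no reset: what is moved stays moved. The work goes in short steps, Python scripts to look and compute and a tool call to move; the robot and the scene stay as the last step left them, time stands still between calls to the robot, and variables do not carry over. Pictures are saved under pics/ and viewed, at most 10 in all, crops included, and the job is handed in when it is done.

Besides the shell and the picture viewer there is one more tool, called after "Request:" in YAML: its name, and indented under it one key for each argument. drive_tool: Moves the arm, as the interface text tells. Its arguments: {"type":"object","properties":{"rows":{"type":"array"},"newtons":{"type":"number"}},"required":["rows"]}

```bash
mkdir -p pics
cat > h.py <<'E'
import numpy as np, cv2
from plant import sensors, cams, r
def cap(n,f=None):
    c=cams.capture(n)
    if f: cv2.imwrite('pics/'+f,cv2.cvtColor(c['pixels'],cv2.COLOR_RGB2BGR))
    return c
E
ls
python3 - <<'E'
from h import *
print(sensors.get_state(), r.tip_reach)
a=cap('top','top0.png'); b=cap('scene','scene0.png')
for c in(a,b): print({k:v for k,v in c.items() if k!='pixels'})
import pickle; pickle.dump((a,b),open('c0.pkl','wb'))
E
```

```text
h.py
pics
{'time_s': 0.0, 'joints': array([ 8.79531145e+01,  2.05909391e+01,  6.31258328e-01, -1.99859015e-02,
       -7.01361331e+01, -1.65076762e+01]), 'qd': array([-0.00559839, -0.03398417, -0.03865199, -0.2199493 ,  0.04585022,
       -0.02129923]), 'joint_torque': array([-3.04603818e-04, -5.82714272e+01,  2.93052453e+01,  6.99722573e+00,
        6.85457155e-03, -1.72159080e-04]), 'tcp_pos': array([0.21465857, 0.63944959, 0.24460958]), 'eef_rot': array([ 1.79902797e+02, -9.21410186e-03, -1.85613605e+01]), 'contact_force': array([ 1.38276636, -0.33611564, -0.32494721]), 'moment': array([-0.05409319,  0.00064671,  0.04445161]), 'gripper_force': 0.0, 'gripper_width': 0.08775439017478584} 0.019
{'intrinsics': array([[496.24016512,   0.        , 314.50133399],
       [  0.        , 496.24016512, 205.02098797],
       [  0.        ,   0.        ,   1.        ]]), 'eye': array([0.17037601, 0.23050967, 1.57958836]), 'orientation': array([  15.78116297,   -0.29213945, -103.12033727])}
{'intrinsics': array([[414.85257645,   0.        , 317.00715164],
       [  0.        , 414.85257645, 194.41278572],
       [  0.        ,   0.        ,   1.        ]]), 'eye': array([-0.2178004 , -0.56102419,  1.13824273]), 'orientation': array([ 45.57976527,  -0.4880999 , -48.74726954])}
```

View pics/top0.png

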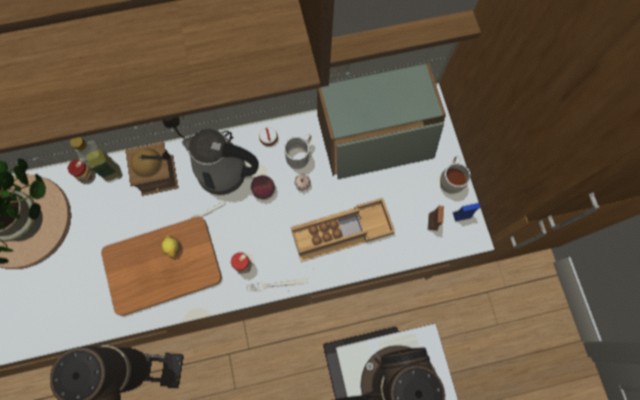

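View pics/scene0.png

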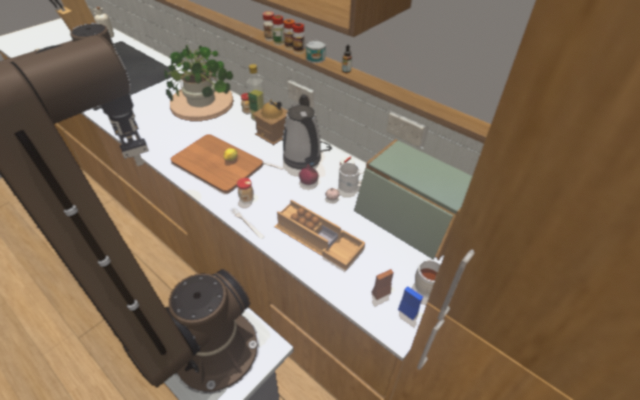

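Scraper candidates in the top view: brown wooden block (436,217), blue block (466,212). The task says wooden, so I choose brown. The stand is at (343,229), its shelf with six walnuts at the left end and the tray at the right. I'll check this in a close crop.

```bash
cat >> h.py <<'E'
from scipy.spatial.transform import Rotation as Ro
def ray(c,uv):
    K=c['intrinsics'];R=Ro.from_euler('xyz',c['orientation'],degrees=True).as_matrix()
    uv=np.atleast_2d(np.float64(uv))
    d=np.c_[(uv[:,0]-K[0,2])/K[0,0],-(uv[:,1]-K[1,2])/K[1,1],-np.ones(len(uv))]@R.T
    return c['eye'],d
def onz(c,uv,z):
    e,d=ray(c,uv); return e+d*((z-e[2])/d[:,2])[:,None]
def proj(c,P):
    K=c['intrinsics'];R=Ro.from_euler('xyz',c['orientation'],degrees=True).as_matrix()
    q=(np.atleast_2d(P)-c['eye'])@R
    return np.c_[K[0,0]*q[:,0]/-q[:,2]+K[0,2],-K[1,1]*q[:,1]/-q[:,2]+K[1,2]]
E
python3 - <<'E'
from h import *
import pickle; a,b=pickle.load(open('c0.pkl','rb'))
A=cv2.cvtColor(a['pixels'],cv2.COLOR_RGB2BGR);B=cv2.cvtColor(b['pixels'],cv2.COLOR_RGB2BGR)
im=cv2.resize(A[190:265,280:480],None,fx=4,fy=4,interpolation=cv2.INTER_CUBIC)
im2=cv2.resize(B[195:325,270:435],(0,0),fx=2.2,fy=2.2,interpolation=cv2.INTER_CUBIC)
o=np.zeros((590,800,3),np.uint8);o[:300]=im;o[302:302+im2.shape[0],:im2.shape[1]]=im2
cv2.imwrite('pics/crop0.png',o)
print(onz(a,[[343,229],[436,217],[240,262]],0.04))
E
```

```text
[[ 0.49468895  0.05375516  0.04      ]
 [ 0.46559742 -0.24637668  0.04      ]
 [ 0.46486387  0.39251263  0.04      ]]
```

View pics/crop0.png

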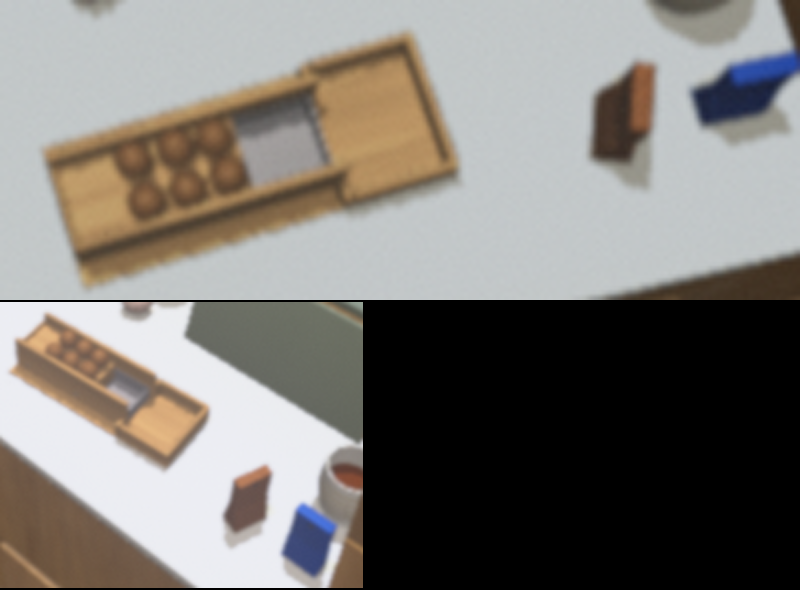

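Crop: the wooden scraper stands at (441,214), the blue one beside it is the look-alike; six walnuts 2x3 on the shelf, and the tray lies toward the scraper (−y). Measuring now.

Run:
```python
from h import *
import pickle; a,b=pickle.load(open('c0.pkl','rb'))
f=lambda p:np.array(p)/4+[280,190]-0.375
np.set_printoptions(precision=4,suppress=True)
sh=onz(a,f([[43,150],[80,255]]),.066);tr=onz(a,f([[410,33],[458,172]]),.034)
print(sh,tr); s=sh[:,:2].mean(0);t=tr[:,:2].mean(0)
d=s-t;print('len',np.linalg.norm(d),'yaw',np.degrees(np.arctan2(-d[0],d[1])),'mid',(s+t)/2)
H=cv2.cvtColor(a['pixels'],cv2.COLOR_RGB2HSV)
print(H[214,438:446],H[218,428:440])
big=cv2.resize(a['pixels'],None,fx=4,fy=4,interpolation=cv2.INTER_CUBIC)[760:1060,1120:1920]
hs=cv2.cvtColor(big,cv2.COLOR_RGB2HSV)
m=((hs[...,0]<18)&(hs[...,2]>125)&(hs[...,1]>90)).astype(np.uint8); m[:,:560]=0;m[:,690:]=0;m[200:]=0
(cx,cy),wh,an=cv2.minAreaRect(cv2.findNonZero(m));bp=cv2.boxPoints(((cx,cy),wh,an));print(bp)
print(onz(a,f(bp),.105),onz(a,f([[cx,cy]]),.105))
```

```text
[[0.5323 0.2158 0.066 ]
 [0.4446 0.2058 0.066 ]] [[ 0.5679 -0.0961  0.034 ]
 [ 0.4476 -0.1029  0.034 ]]
len 0.3108728729927797 yaw 3.5608749628944643 mid [0.4981 0.0556]
[[ 11 138 122]
 [ 12 142 142]
 [ 11 143 143]
 [ 11 145 139]
 [ 11 117 137]
 [ 12  43 154]
 [105   3 183]
 [ 95   8 200]] [[ 15  16 126]
 [ 12  72  78]
 [ 13 102  70]
 [ 12 100  69]
 [ 11  98  70]
 [ 10  93  66]
 [ 11  85  60]
 [ 13  85  57]
 [ 12  85  60]
 [ 11 117  85]
 [ 12 138 124]
 [ 12 143 139]]
[[632.8752 127.4955]
 [635.0867  65.5745]
 [652.3503  66.1911]
 [650.1389 128.1121]]
[[ 0.4382 -0.2276  0.105 ]
 [ 0.485  -0.2437  0.105 ]
 [ 0.4816 -0.2566  0.105 ]
 [ 0.4348 -0.2404  0.105 ]] [[ 0.4598 -0.242   0.105 ]]
```

Request:
drive_tool:
  rows:
    - {"x": 0.04,"y": 0.04,"z": -0.01,"fingers": 0.1}
    - {"x": 0.08,"y": 0.08,"z": -0.02,"fingers": 0.1}
    - {"x": 0.12,"y": 0.12,"z": -0.03,"fingers": 0.1}
    - {"x": 0.16,"y": 0.16,"z": -0.04,"fingers": 0.1}
    - {"x": 0.2,"y": 0.2,"z": -0.05,"fingers": 0.1}
    - {"x": 0.24,"y": 0.24,"z": -0.05,"fingers": 0.1}
    - {"x": 0.28,"y": 0.28,"z": -0.05,"fingers": 0.1}
    - {"x": 0.32,"y": 0.32,"z": -0.05,"fingers": 0.1}
    - {"x": 0.36,"y": 0.36,"z": -0.05,"fingers": 0.1}
    - {"x": 0.4,"y": 0.39,"z": -0.05,"fingers": 0.1}

```text
invalid input
```

Request:
drive_tool:
  rows:
    - {"x": 0.03,"y": 0.03}
    - {"x": 0.03,"y": 0.03}
    - {"x": 0.03,"y": 0.03}

```text
invalid input
```

```bash
cat >> h.py <<'E'
def wcap(f=None):
    s=sensors.get_state(); c=cap('wrist',f)
    T=np.eye(4);T[:3,:3]=Ro.from_euler('xyz',s['eef_rot'],degrees=True).as_matrix();T[:3,3]=s['tcp_pos']
    W=T@c['T_tool_cam']
    c['eye']=W[:3,3];c['orientation']=Ro.from_matrix(W[:3,:3]).as_euler('xyz',degrees=True);return c
E
python3 - <<'E'
from h import *
import pickle
c=wcap('w1.png');pickle.dump(c,open('w1.pkl','wb'));print(sensors.get_state()['tcp_pos'],c['eye'],c['orientation'],c['T_tool_cam'])
E
```

```text
[0.21467772 0.63959633 0.24486868] [0.29368519 0.61277615 0.38458455] [ -17.68289567   -0.15364681 -108.58756194] [[-5.52137683e-04  9.52706331e-01  3.03891990e-01  8.34778417e-02]
 [ 9.99999139e-01  8.87914264e-04 -9.66739312e-04  4.09909257e-04]
 [-1.19084870e-03  3.03891195e-01 -9.52706001e-01 -1.39846974e-01]
 [ 0.00000000e+00  0.00000000e+00  0.00000000e+00  1.00000000e+00]]
```

View pics/w1.png

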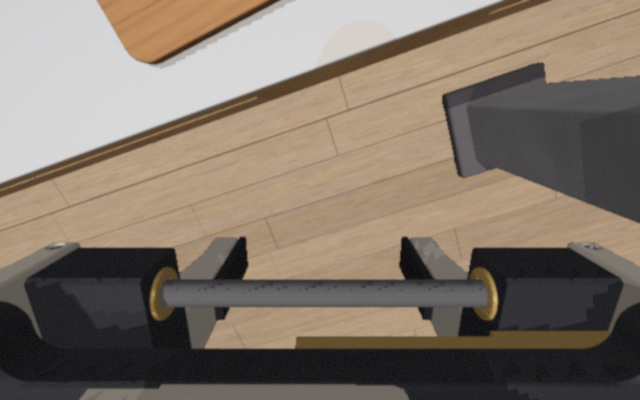

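The arm did not move: the calls were refused, and the picture only shows the fingers over the floor at the start pose. I'll retry with every key in every row.

Request:
drive_tool:
  rows:
    - {"x": 0.04,"y": 0.04,"z": -0.01,"spin": 0,"fingers": 0.1}
    - {"x": 0.08,"y": 0.08,"z": -0.02,"spin": 0,"fingers": 0.1}
    - {"x": 0.12,"y": 0.12,"z": -0.03,"spin": 0,"fingers": 0.1}
    - {"x": 0.16,"y": 0.16,"z": -0.04,"spin": 0,"fingers": 0.1}
    - {"x": 0.2,"y": 0.2,"z": -0.05,"spin": 0,"fingers": 0.1}
    - {"x": 0.24,"y": 0.24,"z": -0.05,"spin": 0,"fingers": 0.1}
    - {"x": 0.28,"y": 0.28,"z": -0.05,"spin": 0,"fingers": 0.1}
    - {"x": 0.32,"y": 0.32,"z": -0.05,"spin": 0,"fingers": 0.1}
    - {"x": 0.36,"y": 0.36,"z": -0.05,"spin": 0,"fingers": 0.1}
    - {"x": 0.4,"y": 0.39,"z": -0.05,"spin": 0,"fingers": 0.1}

```text
time_s: 1.4
tcp_pos: [0.4702, 0.1409, 0.2959]
eef_rot: [-180.0, -0.0, -18.6]
contact_force: [0.6, 0.2, 0.2]
gripper_width: 0.048
gripper_force: 0.0
```

Run:
```python
from h import *
import pickle
c=wcap('w2.png');pickle.dump(c,open('w2.pkl','wb'));print(c['eye'])
```

```text
[0.54911401 0.11388981 0.43575456]
```

View pics/w2.png

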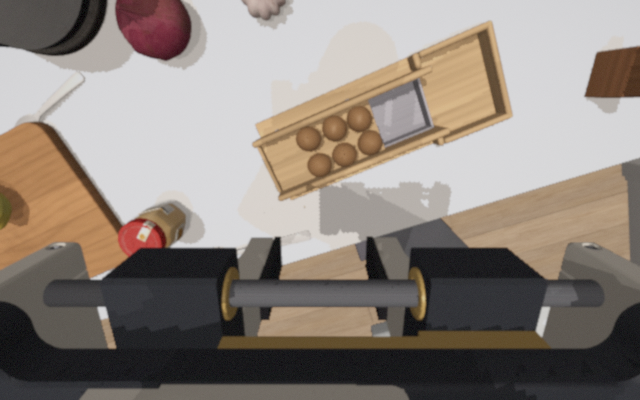

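The wrist view shows the stand clearly: shelf end corners near (254,143)/(283,198), tray corners (491,23)/(511,115), six nuts around (340,142), scraper at (612,72).

Run:
```python
from h import *
import pickle; np.set_printoptions(precision=4,suppress=True)
c=pickle.load(open('w2.pkl','rb'))
sh=onz(c,[[254,143],[283,198]],.066);tr=onz(c,[[491,23],[511,115]],.034)
print(sh,tr); s=sh[:,:2].mean(0);t=tr[:,:2].mean(0);d=s-t
print(np.linalg.norm(d),np.degrees(np.arctan2(-d[0],d[1])),(s+t)/2)
hs=cv2.cvtColor(c['pixels'],cv2.COLOR_RGB2HSV)
print(hs[128,335],hs[100,400])
g=cv2.cvtColor(c['pixels'],cv2.COLOR_RGB2GRAY)
w=[[309,138],[335,128],[359,118],[319,164],[345,154],[370,142]]
W=onz(c,w,.057)[:,:2]
y=np.radians(3.6);M=(s+t)/2
for yaw in (3.,4.):
  y=np.radians(yaw);R=np.array([[np.cos(y),-np.sin(y)],[np.sin(y),np.cos(y)]])
  print(yaw,(W-M)@R*1000,'\n',(sh[:,:2]-M)@R*1000,(tr[:,:2]-M)@R*1000)
im=cv2.resize(cv2.cvtColor(c['pixels'],cv2.COLOR_RGB2BGR)[10:210,245:520],None,fx=2.9,fy=2.9,interpolation=cv2.INTER_CUBIC)
cv2.imwrite('pics/w2c.png',im)
```

```text
[[0.5294 0.2081 0.066 ]
 [0.4535 0.1998 0.066 ]] [[ 0.5683 -0.0994  0.034 ]
 [ 0.4563 -0.1068  0.034 ]]
0.30779251880556635 3.8854776121238226 [0.5019 0.0504]
[ 14 113 170] [175   9 171]
3.0 [[ 16.1256  93.0863]
 [ 15.5996  59.1988]
 [ 15.9678  28.1952]
 [-18.3488  93.7042]
 [-18.546   58.9312]
 [-15.9716  25.1941]] 
 [[ 35.7723 156.0223]
 [-40.5288 151.7334]] [[  58.4887 -153.1062]
 [ -53.7321 -154.6496]]
4.0 [[ 17.7477  92.7907]
 [ 16.6304  58.9176]
 [ 16.4575  27.9122]
 [-16.7106  94.0102]
 [-17.5147  59.2459]
 [-15.5295  25.469 ]] 
 [[ 38.4898 155.3743]
 [-37.8746 152.4177]] [[  55.8078 -154.1036]
 [ -56.423  -153.6883]]
```

View pics/w2c.png

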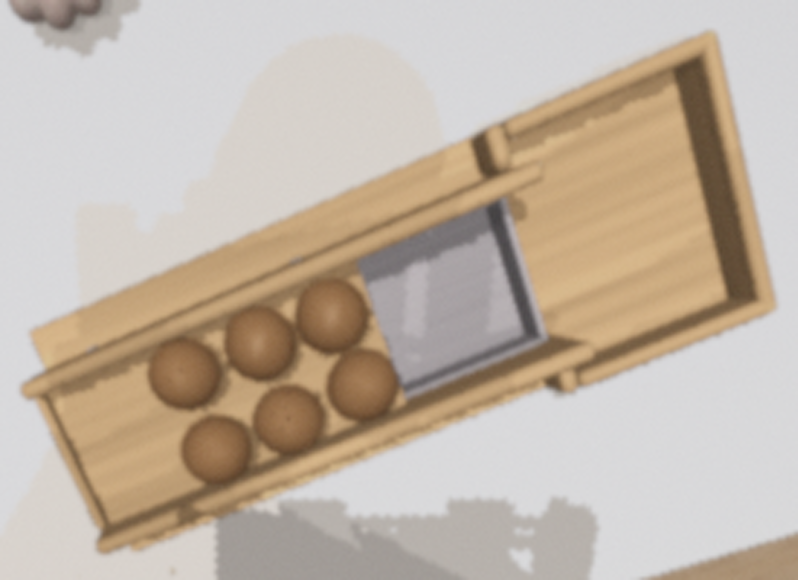

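Run:
```python
from h import *
import pickle; np.set_printoptions(precision=4,suppress=True)
c=pickle.load(open('w2.pkl','rb'))
f=lambda p:np.array(p)/2.9+[245,10]-.33
M=np.array([.5019,.0504])
y=np.radians(3.9);R=np.array([[np.cos(y),-np.sin(y)],[np.sin(y),np.cos(y)]])
for n,p,z in [('shelf edge',[[362,268],[407,397]],.042),('lip outer top',[[504,205],[546,340]],.032),('cheek end shelf',[[25,388],[103,549]],.066),('cheek other ends',[[541,172],[592,348]],.066),('tray outer',[[712,33],[774,305]],.034),('stop',[[40,398],[105,525]],.05),('tray floor +-x/-y',[[675,70],[727,298]],.006)]:
  print(n,((onz(c,f(p),z)[:,:2]-M)@R*1000))
# scraper, from w2: base/near edges
a,b=pickle.load(open('c0.pkl','rb'))
print(onz(c,[[597,46],[588,96]],.105))
```

```text
shelf edge [[ 27.833    8.1219]
 [-31.114    8.246 ]]
lip outer top [[ 28.2059 -57.8269]
 [-32.9349 -58.5239]]
cheek end shelf [[ 38.0177 156.4937]
 [-37.9919 156.2231]]
cheek other ends [[ 36.1358 -64.6144]
 [-36.1185 -65.0181]]
tray outer [[  58.4016 -153.5732]
 [ -56.2685 -154.4741]]
stop [[ 31.0808 156.5763]
 [-31.8266 154.7153]]
tray floor +-x/-y [[  50.9646 -150.3302]
 [ -52.2169 -149.7822]]
[[ 0.5117 -0.1571  0.105 ]
 [ 0.4665 -0.1455  0.105 ]]
```

Request:
drive_tool:
  rows:
    - {"x": 0.02,"y": 0.06,"z": 0,"spin": 0,"fingers": 0.1}
    - {"x": 0.04,"y": 0.12,"z": 0,"spin": 0,"fingers": 0.1}
    - {"x": 0.06,"y": 0.17,"z": 0,"spin": 0,"fingers": 0.1}
    - {"x": 0.08,"y": 0.22,"z": 0,"spin": 0,"fingers": 0.1}
    - {"x": 0.09,"y": 0.27,"z": 0,"spin": 0,"fingers": 0.1}
    - {"x": 0.1,"y": 0.32,"z": 0,"spin": 0,"fingers": 0.1}
    - {"x": 0.11,"y": 0.36,"z": 0,"spin": 0,"fingers": 0.1}
    - {"x": 0.11,"y": 0.365,"z": 0,"spin": 0,"fingers": 0.1}
    - {"x": 0.11,"y": 0.365,"z": 0,"spin": 0,"fingers": 0.1}

```text
time_s: 2.58
tcp_pos: [0.4578, -0.2382, 0.2953]
eef_rot: [-180.0, 0.0, -18.6]
contact_force: [0.2, 0.4, -0.2]
gripper_width: 0.0483
gripper_force: 0.0
```

Run:
```python
from h import *
import pickle
c=wcap('w3.png');pickle.dump(c,open('w3.pkl','wb'));print(c['eye'],proj(c,[.46,-.242,.105]))
```

```text
[ 0.53683481 -0.26528514  0.43506883] [[325.20359878 176.1261428 ]]
```

View pics/w3.png

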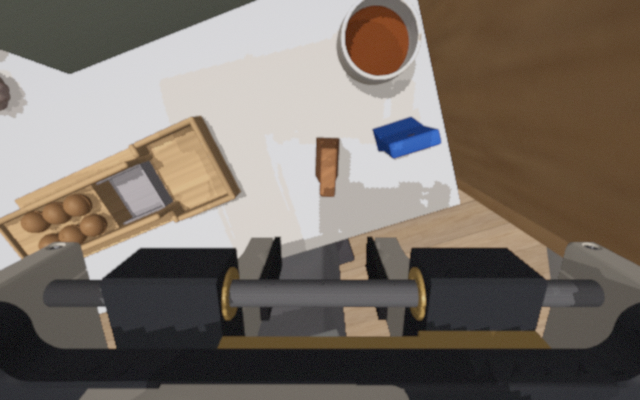

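Scraper top is at (328,168) in the wrist view, with blue look-alike at (405,137) clear of the fingers' place. Refining its top face.

Run:
```python
from h import *
import pickle; np.set_printoptions(precision=4,suppress=True)
c=pickle.load(open('w3.pkl','rb'))
hs=cv2.cvtColor(c['pixels'],cv2.COLOR_RGB2HSV)
print(hs[130:200:6,328].tolist())
m=((hs[...,0]<20)&(hs[...,1]>80)).astype(np.uint8);m[:,:310]=0;m[:,345:]=0;m[:130]=0;m[205:]=0
br=m*(hs[...,2]>np.percentile(hs[...,2][m>0],50)*.9)
for q in(m,br.astype(np.uint8)):
  R=cv2.minAreaRect(cv2.findNonZero(q));bp=cv2.boxPoints(R);print(R);P=onz(c,bp,.105);print(P[:,:2],P.mean(0))
  print([np.linalg.norm(P[i]-P[i-1]) for i in range(4)])
im=cv2.resize(cv2.cvtColor(c['pixels'],cv2.COLOR_RGB2BGR)[125:210,300:360],None,fx=6,fy=6,interpolation=cv2.INTER_CUBIC)
cv2.imwrite('pics/w3c.png',im)
```

```text
[[14, 13, 216], [16, 16, 208], [12, 135, 96], [13, 136, 129], [13, 132, 170], [13, 133, 167], [13, 135, 161], [13, 125, 186], [13, 129, 174], [13, 128, 175], [12, 137, 134], [11, 78, 137]]
((326.30377197265625, 167.01321411132812), (21.197364807128906, 57.684635162353516), 2.4895527362823486)
[[ 0.4427 -0.2234]
 [ 0.5027 -0.247 ]
 [ 0.4945 -0.2682]
 [ 0.434  -0.2457]] [ 0.4685 -0.2461  0.105 ]
[np.float64(0.023997580327563262), np.float64(0.0644793225362237), np.float64(0.02263555284477206), np.float64(0.06455088653347256)]
((327.5, 172.5), (47.0, 15.0), 90.0)
[[ 0.4903 -0.2462]
 [ 0.4851 -0.2616]
 [ 0.4346 -0.2452]
 [ 0.44   -0.2291]] [ 0.4625 -0.2455  0.105 ]
[np.float64(0.05314486319392496), np.float64(0.016187212968471115), np.float64(0.053151247114373426), np.float64(0.016981664234818804)]
```

View pics/w3c.png

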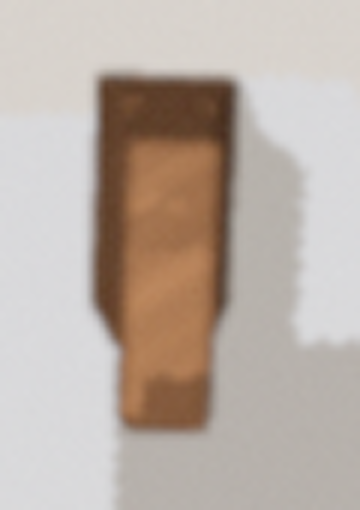

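Run:
```python
from h import *
import pickle; np.set_printoptions(precision=4,suppress=True)
c=pickle.load(open('w3.pkl','rb'))
P=onz(c,np.array([[128,138],[223,138],[119,429],[208,431]])/6+[300,125]-.4,.105)[:,:2];print(P,P.mean(0))
d=(P[0]+P[1]-P[2]-P[3])/2;print(np.linalg.norm(d),np.degrees(np.arctan2(d[1],d[0])))
s=sensors.get_state();t=s['tcp_pos'];y=np.radians(s['eef_rot'][2]);R=np.array([[np.cos(y),np.sin(y)],[np.sin(y),-np.cos(y)]])
print((P.mean(0)-t[:2])@R,s['tcp_pos'])
```

```text
[[ 0.4914 -0.2477]
 [ 0.4859 -0.2638]
 [ 0.4401 -0.2284]
 [ 0.4343 -0.2442]] [ 0.4629 -0.246 ]
0.055003824919448024 -20.69106696723347
[0.0074 0.0063] [ 0.458  -0.2377  0.2954]
```

Request:
drive_tool:
  rows:
    - {"x": 0.007,"y": 0.006,"z": 0.04,"spin": 0.036,"fingers": 0.1}
    - {"x": 0.007,"y": 0.006,"z": 0.09,"spin": 0.036,"fingers": 0.1}
    - {"x": 0.007,"y": 0.006,"z": 0.13,"spin": 0.036,"fingers": 0.1}
    - {"x": 0.007,"y": 0.006,"z": 0.16,"spin": 0.036,"fingers": 0.1}
    - {"x": 0.007,"y": 0.006,"z": 0.18,"spin": 0.036,"fingers": 0.1}
    - {"x": 0.007,"y": 0.006,"z": 0.195,"spin": 0.036,"fingers": 0.1}
    - {"x": 0.007,"y": 0.006,"z": 0.205,"spin": 0.036,"fingers": 0.1}
    - {"x": 0.007,"y": 0.006,"z": 0.21,"spin": 0.036,"fingers": 0.1}
    - {"x": 0.007,"y": 0.006,"z": 0.21,"spin": 0.036,"fingers": 0.1}

```text
time_s: 3.75
tcp_pos: [0.4629, -0.246, 0.0857]
eef_rot: [-180.0, -0.0, -20.6]
contact_force: [0.1, -0.1, 0.2]
gripper_width: 0.048
gripper_force: 0.0
```

Request:
drive_tool:
  rows:
    - {"x": 0,"y": 0,"z": 0,"spin": 0,"fingers": -0.5}
    - {"x": 0,"y": 0,"z": 0,"spin": 0,"fingers": -1}
    - {"x": 0,"y": 0,"z": 0,"spin": 0,"fingers": -1}
    - {"x": 0,"y": 0,"z": 0,"spin": 0,"fingers": -1}
    - {"x": 0,"y": 0,"z": 0,"spin": 0,"fingers": -1}
  newtons: 35

```text
time_s: 4.38
tcp_pos: [0.4628, -0.2461, 0.0857]
eef_rot: [-180.0, -0.0, -20.6]
contact_force: [0.1, 0.7, 0.1]
gripper_width: 0.0176
gripper_force: 35.0
```

Request:
drive_tool:
  rows:
    - {"x": 0,"y": 0,"z": -0.03,"spin": 0,"fingers": -1}
    - {"x": 0,"y": 0,"z": -0.07,"spin": 0,"fingers": -1}
    - {"x": -0.005,"y": -0.02,"z": -0.11,"spin": 0,"fingers": -1}
    - {"x": -0.02,"y": -0.06,"z": -0.12,"spin": -0.08,"fingers": -1}
    - {"x": -0.035,"y": -0.115,"z": -0.12,"spin": -0.16,"fingers": -1}
    - {"x": -0.05,"y": -0.17,"z": -0.12,"spin": -0.25,"fingers": -1}
    - {"x": -0.065,"y": -0.225,"z": -0.12,"spin": -0.34,"fingers": -1}
    - {"x": -0.08,"y": -0.275,"z": -0.12,"spin": -0.428,"fingers": -1}
    - {"x": -0.095,"y": -0.32,"z": -0.12,"spin": -0.428,"fingers": -1}
    - {"x": -0.11,"y": -0.365,"z": -0.12,"spin": -0.428,"fingers": -1}

```text
time_s: 5.62
tcp_pos: [0.4879, 0.1359, 0.2054]
eef_rot: [180.0, 0.0, 3.9]
contact_force: [0.3, 0.1, -1.8]
gripper_width: 0.0179
gripper_force: 35.0
```

```bash
cat > rel.py <<'E'
from h import *
np.set_printoptions(precision=4,suppress=True)
M=np.array([.5019,.0504]);yw=3.9
s=sensors.get_state();t=s['tcp_pos'];a=np.radians(yw);R=np.array([[np.cos(a),-np.sin(a)],[np.sin(a),np.cos(a)]])
print('stand xy mm',(t[:2]-M)@R*1000,'bottom z',t[2]*1000-85.7,'yaw',s['eef_rot'],'F',s['contact_force'],s['gripper_width'],s['time_s'])
def goto(x,y):
    W=M+R@np.array([x,y])/1000; b=np.radians(s['eef_rot'][2])
    print('tool shift for',x,y,(W-t[:2])@np.array([[np.cos(b),np.sin(b)],[np.sin(b),-np.cos(b)]]))
E
python3 - <<'E'
from rel import *
goto(0,132)
E
```

```text
stand xy mm [-8.171  86.2767] bottom z 119.69294053390085 yaw [179.9982   0.019    3.9264] F [ 0.2517  0.077  -1.754 ] 0.017912381288461995 5.625
tool shift for 0 132 [ 0.0082 -0.0457]
```

Request:
drive_tool:
  rows:
    - {"x": 0.008,"y": -0.03,"z": 0,"spin": 0,"fingers": -1}
    - {"x": 0.008,"y": -0.046,"z": 0,"spin": 0,"fingers": -1}
    - {"x": 0.008,"y": -0.046,"z": 0.02,"spin": 0,"fingers": -1}
    - {"x": 0.008,"y": -0.046,"z": 0.04,"spin": 0,"fingers": -1}
    - {"x": 0.008,"y": -0.046,"z": 0.045,"spin": 0,"fingers": -1}
    - {"x": 0.008,"y": -0.046,"z": 0.045,"spin": 0,"fingers": -1}

```text
time_s: 6.38
tcp_pos: [0.4931, 0.1803, 0.1607]
eef_rot: [180.0, 0.0, 3.9]
contact_force: [-0.2, -0.9, -1.3]
gripper_width: 0.0178
gripper_force: 35.0
```

Run:
```python
from rel import *
import pickle
goto(0,132)
c=wcap();pickle.dump(c,open('w4.pkl','wb'))
cols=[]
print(proj(c,[[*(M+R@np.array([0,110])/1000),.042]]))
im=cv2.cvtColor(c['pixels'],cv2.COLOR_RGB2BGR)[80:320,180:480]
cv2.imwrite('pics/w4.png',cv2.resize(im,None,fx=2.4,fy=2.4,interpolation=cv2.INTER_CUBIC))
```

```text
stand xy mm [  0.1036 130.2395] bottom z 74.960218975084 yaw [179.9736   0.02     3.8895] F [-0.1547 -0.893  -1.2862] 0.0178499860706496 6.375
tool shift for 0 132 [-0.0001 -0.0018]
[[344.9443 198.5779]]
```

View pics/w4.png

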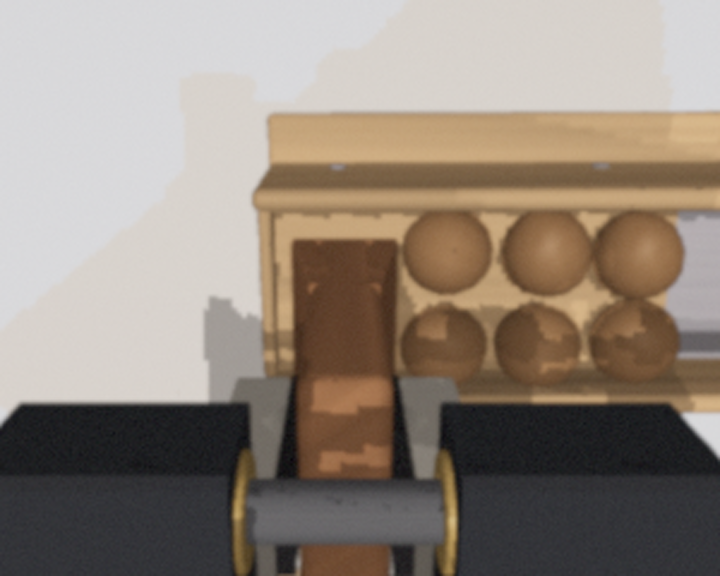

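The foot (crop x 293–398) sits between the stop (275) and the nuts (401). Checking its sideways centring.

Run:
```python
from rel import *
import pickle; c=pickle.load(open('w4.pkl','rb'))
f=lambda p:np.array(p)/2.4+[180,80]-.3
for p,z in [([[295,240],[397,240]],.075),([[345,208],[560,208]],.066),([[300,190]],.066),([[401,250]],.057),([[275,230]],.05),([[275,290]],.05)]: print(z,(onz(c,f(p),z)[:,:2]-M)@R*1000)
```

```text
stand xy mm [  0.4399 130.4658] bottom z 75.4283101344251 yaw [-179.9956   -0.0289    3.8927] F [-0.1684  0.5725 -1.896 ] 0.017976929503643026 6.425
0.075 [[ 25.7759 145.0155]
 [ 25.7378 112.6957]]
0.066 [[ 34.173  129.1488]
 [ 34.0962  59.2264]]
0.066 [[ 40.0907 143.6611]]
0.057 [[ 17.5897 109.891 ]]
0.05 [[ 23.0028 153.6475]]
0.05 [[  0.8652 154.3033]]
```

Request:
drive_tool:
  rows:
    - {"x": 0.002,"y": -0.002,"z": 0,"spin": 0,"fingers": -1}
    - {"x": 0.002,"y": -0.002,"z": 0.01,"spin": 0,"fingers": -1}
    - {"x": 0.002,"y": -0.002,"z": 0.02,"spin": 0,"fingers": -1}
    - {"x": 0.002,"y": -0.002,"z": 0.028,"spin": 0,"fingers": -1}
    - {"x": 0.002,"y": -0.002,"z": 0.031,"spin": 0,"fingers": -1}
    - {"x": 0.002,"y": -0.002,"z": 0.031,"spin": 0,"fingers": -1}

```text
time_s: 7.18
tcp_pos: [0.495, 0.1828, 0.1292]
eef_rot: [180.0, 0.0, 3.9]
contact_force: [0.3, -0.1, -1.6]
gripper_width: 0.0177
gripper_force: 35.0
```

Request:
drive_tool:
  rows:
    - {"x": 0,"y": 0,"z": 0.001,"spin": 0,"fingers": -1}
    - {"x": 0,"y": 0,"z": 0.001,"spin": 0,"fingers": -1}

```text
time_s: 7.42
tcp_pos: [0.4951, 0.1829, 0.1287]
eef_rot: [-180.0, -0.0, 3.9]
contact_force: [0.1, -0.8, -1.8]
gripper_width: 0.0181
gripper_force: 35.0
```

Run:
```python
from rel import *
```

```text
stand xy mm [  2.2628 132.7002] bottom z 43.044170467814 yaw [-179.9887   -0.0171    3.9101] F [ 0.107  -0.8297 -1.783 ] 0.018129160249564295 7.425
```

Request:
drive_tool:
  rows:
    - {"x": 0,"y": 0.002,"z": 0,"spin": 0,"fingers": -1}
    - {"x": 0,"y": 0.005,"z": 0,"spin": 0,"fingers": -1}
    - {"x": 0,"y": 0.009,"z": 0,"spin": 0,"fingers": -1}
    - {"x": 0,"y": 0.013,"z": 0,"spin": 0,"fingers": -1}
    - {"x": 0,"y": 0.017,"z": 0,"spin": 0,"fingers": -1}
    - {"x": 0,"y": 0.021,"z": 0,"spin": 0,"fingers": -1}
    - {"x": 0,"y": 0.025,"z": 0,"spin": 0,"fingers": -1}
    - {"x": 0,"y": 0.029,"z": 0,"spin": 0,"fingers": -1}
    - {"x": 0,"y": 0.033,"z": 0,"spin": 0,"fingers": -1}
    - {"x": 0,"y": 0.037,"z": 0,"spin": 0,"fingers": -1}

```text
time_s: 8.68
tcp_pos: [0.4976, 0.1457, 0.1286]
eef_rot: [180.0, 0.0, 3.9]
contact_force: [0.1, 0.0, -1.5]
gripper_width: 0.0177
gripper_force: 35.0
```

Request:
drive_tool:
  rows:
    - {"x": 0,"y": 0.004,"z": 0,"spin": 0,"fingers": -1}
    - {"x": 0,"y": 0.008,"z": 0,"spin": 0,"fingers": -1}
    - {"x": 0,"y": 0.012,"z": 0,"spin": 0,"fingers": -1}
    - {"x": 0,"y": 0.016,"z": 0,"spin": 0,"fingers": -1}
    - {"x": 0,"y": 0.02,"z": 0,"spin": 0,"fingers": -1}
    - {"x": 0,"y": 0.024,"z": 0,"spin": 0,"fingers": -1}
    - {"x": 0,"y": 0.028,"z": 0,"spin": 0,"fingers": -1}
    - {"x": 0,"y": 0.032,"z": 0,"spin": 0,"fingers": -1}
    - {"x": 0,"y": 0.035,"z": 0,"spin": 0,"fingers": -1}
    - {"x": 0,"y": 0.037,"z": 0,"spin": 0,"fingers": -1}

```text
time_s: 9.93
tcp_pos: [0.5001, 0.1089, 0.1286]
eef_rot: [-180.0, -0.0, 3.9]
contact_force: [0.2, -0.5, -1.4]
gripper_width: 0.0179
gripper_force: 35.0
```

Run:
```python
from rel import *
import pickle
c=wcap();pickle.dump(c,open('w5.pkl','wb'))
cv2.imwrite('pics/w5.png',cv2.resize(cv2.cvtColor(c['pixels'],cv2.COLOR_RGB2BGR)[80:320,220:520],None,fx=2.4,fy=2.4,interpolation=cv2.INTER_CUBIC))
```

```text
stand xy mm [ 2.1899 58.4452] bottom z 42.8707918166363 yaw [-179.9982   -0.0022    3.9026] F [ 0.2147 -0.461  -1.4354] 0.01785713142003723 9.925
```

View pics/w5.png

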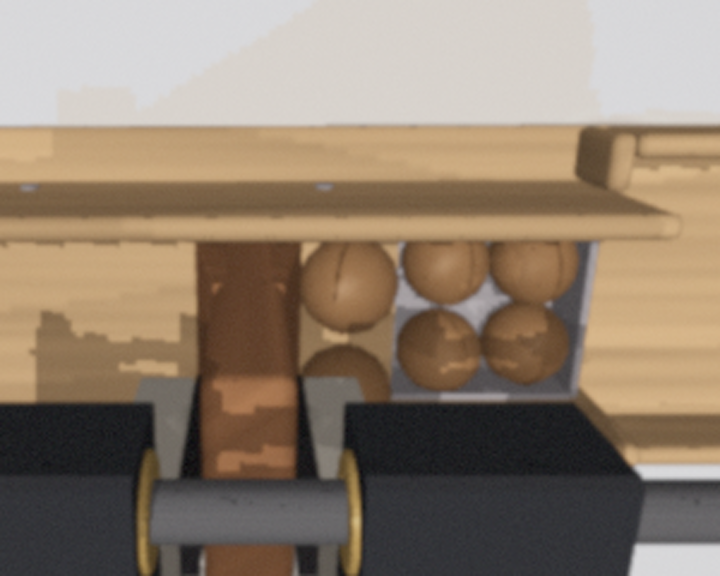

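The nuts rake well: four are in the measure, 2x2 (crop 440–535, 265–350), and the third pair waits at the shelf edge before the foot. I push them on slowly.

Request:
drive_tool:
  rows:
    - {"x": 0,"y": 0.003,"z": 0,"spin": 0,"fingers": -1}
    - {"x": 0,"y": 0.006,"z": 0,"spin": 0,"fingers": -1}
    - {"x": 0,"y": 0.009,"z": 0,"spin": 0,"fingers": -1}
    - {"x": 0,"y": 0.012,"z": 0,"spin": 0,"fingers": -1}
    - {"x": 0,"y": 0.015,"z": 0,"spin": 0,"fingers": -1}
    - {"x": 0,"y": 0.018,"z": 0,"spin": 0,"fingers": -1}
    - {"x": 0,"y": 0.021,"z": 0,"spin": 0,"fingers": -1}
    - {"x": 0,"y": 0.024,"z": 0,"spin": 0,"fingers": -1}
    - {"x": 0,"y": 0.026,"z": 0,"spin": 0,"fingers": -1}
    - {"x": 0,"y": 0.026,"z": 0,"spin": 0,"fingers": -1}

```text
time_s: 11.22
tcp_pos: [0.5019, 0.083, 0.1286]
eef_rot: [-180.0, -0.0, 3.9]
contact_force: [-0.0, -0.7, -1.0]
gripper_width: 0.0181
gripper_force: 35.0
```

```bash
cat > nuts.py <<'E'
from rel import *
def nuts(c,z=.04,name=None):
    g=cv2.GaussianBlur(cv2.cvtColor(c['pixels'],cv2.COLOR_RGB2GRAY),(3,3),0)
    hs=cv2.cvtColor(c['pixels'],cv2.COLOR_RGB2HSV)
    C=cv2.HoughCircles(g,cv2.HOUGH_GRADIENT,1,14,param1=80,param2=12,minRadius=12,maxRadius=24)
    if C is None: print('none');return
    for u,v,q in C[0]:
        if 245<v: continue
        P=(onz(c,[[u,v]],z)[0,:2]-M)@R*1000
        if abs(P[0])<60 and -165<P[1]<160: print('px',u,v,'r',round(float(q),1),'stand',P,'V',hs[int(v),int(u)])
E
python3 - <<'E'
from nuts import *
c=wcap('w6.png'); nuts(c)
import pickle; print('before'); nuts(pickle.load(open('w5.pkl','rb')))
E
```

```text
stand xy mm [ 2.1861 32.492 ] bottom z 42.88472168712728 yaw [-179.9997   -0.0019    3.8941] F [-0.0349 -0.7212 -0.9592] 0.01813991725476057 11.225
px 368.5 195.5 r 21.2 stand [14.3398 -3.8137] V [ 14 113 169]
px 410.5 187.5 r 19.0 stand [ 20.8145 -36.1591] V [ 15 119 161]
px 412.5 222.5 r 21.2 stand [ -8.4908 -40.3001] V [ 14 117 137]
px 365.5 231.5 r 17.7 stand [-16.3389  -2.7348] V [ 14 122 113]
px 459.5 153.5 r 19.9 stand [ 47.2851 -70.6657] V [ 17  96 197]
before
px 364.5 198.5 r 20.0 stand [11.8885 25.1789] V [ 15 103 179]
px 403.5 187.5 r 20.1 stand [20.8379 -4.7568] V [ 14 113 165]
px 401.5 224.5 r 16.6 stand [-10.2013  -5.607 ] V [ 15 130 112]
px 438.5 225.5 r 21.2 stand [-11.1054 -35.6071] V [ 14 129 125]
px 323.5 244.5 r 23.4 stand [-27.9595  57.3989] V [ 13 135 164]
px 360.5 244.5 r 22.3 stand [-27.9937  26.862 ] V [ 20  27 112]
px 438.5 192.5 r 14.5 stand [ 16.7588 -32.4213] V [ 15 120 153]
px 281.5 215.5 r 19.9 stand [-2.3312 90.973 ] V [ 17  98 193]
px 489.5 145.5 r 15.6 stand [ 53.2692 -66.2407] V [ 16 106 152]
px 214.5 231.5 r 16.1 stand [-16.1929 146.0308] V [ 17  95 195]
```

Request:
drive_tool:
  rows:
    - {"x": 0,"y": 0.003,"z": 0,"spin": 0,"fingers": -1}
    - {"x": 0,"y": 0.006,"z": 0,"spin": 0,"fingers": -1}
    - {"x": 0,"y": 0.008,"z": 0,"spin": 0,"fingers": -1}
    - {"x": 0,"y": 0.009,"z": 0,"spin": 0,"fingers": -1}
    - {"x": 0,"y": 0.009,"z": 0,"spin": 0,"fingers": -1}
    - {"x": 0,"y": 0.009,"z": 0,"spin": 0,"fingers": -1}
    - {"x": 0,"y": 0.009,"z": 0,"spin": 0,"fingers": -1}
    - {"x": 0,"y": 0.009,"z": 0,"spin": 0,"fingers": -1}

```text
time_s: 12.28
tcp_pos: [0.5025, 0.0742, 0.1286]
eef_rot: [-180.0, -0.0, 3.9]
contact_force: [0.6, -0.2, -1.4]
gripper_width: 0.0175
gripper_force: 35.0
```

Run:
```python
from nuts import *
c=wcap('w7.png'); nuts(c,.045)
# coarse brown-ness map as text of the measure region: stand grid 6 mm at z .04
hs=cv2.cvtColor(c['pixels'],cv2.COLOR_RGB2HSV)
for x in range(30,-19,-6):
    print(x,[ '%3d/%3d'%tuple(hs[int(v),int(u)][1:]) for u,v in proj(c,np.array([[*(M+R@np.array([x,y])/1000),.045] for y in range(6,-76,-6)]))])
```

```text
stand xy mm [ 2.1776 23.6897] bottom z 42.861401490089904 yaw [-179.9986   -0.0004    3.9103] F [ 0.5506 -0.2101 -1.4336] 0.017544341164176278 12.275
px 365.5 194.5 r 18.8 stand [16.7061 -9.494 ] V [ 15  99 182]
px 401.5 222.5 r 21.1 stand [ -6.4077 -38.8413] V [ 14 120 117]
px 400.5 189.5 r 21.0 stand [ 20.6685 -35.9787] V [ 15 123 160]
px 429.5 193.5 r 22.3 stand [ 17.4691 -58.4028] V [ 16  99 183]
px 459.5 150.5 r 20.0 stand [ 50.3457 -76.8991] V [ 17  95 199]
px 442.5 150.5 r 13.1 stand [ 50.3527 -64.4508] V [ 16  98 187]
30 [' 96/188', ' 97/187', '100/184', ' 98/187', ' 99/186', ' 99/185', ' 97/187', ' 99/186', ' 96/186', ' 97/186', ' 96/186', ' 98/184', ' 99/183', '100/181']
24 [' 63/ 89', '132/131', '129/142', '128/143', '130/126', '134/105', '130/141', '122/157', '128/147', '131/127', ' 12/165', ' 99/182', ' 98/182', ' 99/182']
18 ['135/ 96', '127/145', '114/164', '119/161', '128/145', '132/106', '127/142', '124/158', '125/155', '128/133', ' 10/179', ' 98/184', ' 98/184', ' 98/183']
12 ['137/ 93', '133/136', '123/158', '109/169', '127/148', '113/113', '126/119', '127/141', '1
[... 153 characters left out ...]
, ' 67/111', ' 13/ 78', ' 17/176', ' 95/205', ' 97/189', '103/164']
0 [' 77/ 86', '129/ 85', '132/108', '130/ 92', ' 80/ 93', ' 73/ 80', '140/ 91', '135/ 98', '128/134', '106/ 99', ' 14/167', ' 92/208', '100/181', '104/157']
-6 [' 76/ 84', '135/ 98', '129/134', '130/ 98', '129/ 93', '134/ 76', '138/ 96', '125/112', '127/130', '128/112', ' 11/135', '100/168', '102/167', '102/167']
-12 ['154/ 73', '133/ 98', '130/106', '131/107', '135/104', '136/ 88', '131/ 99', '130/112', '131/125', '133/115', ' 17/162', '102/142', '103/148', '103/149']
-18 ['128/ 68', '129/103', '128/112', '124/115', '133/107', '138/ 94', '132/ 95', '133/113', '135/115', ' 41/ 80', ' 15/135', '105/155', '106/157', '106/156']
```

Four in the bottom layer, the third pair on top of them: the heap stands in the measure. Now the strike.

Request:
drive_tool:
  rows:
    - {"x": 0,"y": 0.003,"z": 0,"spin": 0,"fingers": -1}
    - {"x": 0,"y": 0.006,"z": 0,"spin": 0,"fingers": -1}
    - {"x": 0,"y": 0.009,"z": 0,"spin": 0,"fingers": -1}
    - {"x": 0,"y": 0.012,"z": 0,"spin": 0,"fingers": -1}
    - {"x": 0,"y": 0.015,"z": 0,"spin": 0,"fingers": -1}
    - {"x": 0,"y": 0.018,"z": 0,"spin": 0,"fingers": -1}
    - {"x": 0,"y": 0.021,"z": 0,"spin": 0,"fingers": -1}
    - {"x": 0,"y": 0.024,"z": 0,"spin": 0,"fingers": -1}
    - {"x": 0,"y": 0.027,"z": 0,"spin": 0,"fingers": -1}
    - {"x": 0,"y": 0.03,"z": 0,"spin": 0,"fingers": -1}

```text
time_s: 13.58
tcp_pos: [0.5045, 0.044, 0.1285]
eef_rot: [180.0, 0.0, 3.9]
contact_force: [-0.2, -0.6, -1.8]
gripper_width: 0.0176
gripper_force: 35.0
```

Run:
```python
from nuts import *
c=wcap('w8.png'); nuts(c,.045)
```

```text
stand xy mm [ 2.1661 -6.5978] bottom z 42.83570449139863 yaw [179.9956   0.0047   3.9081] F [-0.1666 -0.5942 -1.76  ] 0.01757603301286407 13.575
px 365.5 198.5 r 19.9 stand [ 13.4779 -39.9211] V [ 15 113 172]
px 362.5 232.5 r 20.1 stand [-14.9772 -38.7172] V [ 14 125 110]
px 400.5 148.5 r 17.3 stand [ 51.8137 -63.8833] V [ 16 105 156]
px 394.5 226.5 r 13.2 stand [ -9.8287 -63.8532] V [ 16 105 143]
```

Request:
drive_tool:
  rows:
    - {"x": 0,"y": 0.003,"z": 0,"spin": 0,"fingers": -1}
    - {"x": 0,"y": 0.006,"z": 0,"spin": 0,"fingers": -1}
    - {"x": 0,"y": 0.009,"z": 0,"spin": 0,"fingers": -1}
    - {"x": 0,"y": 0.012,"z": 0,"spin": 0,"fingers": -1}
    - {"x": 0,"y": 0.015,"z": 0,"spin": 0,"fingers": -1}
    - {"x": 0,"y": 0.018,"z": 0,"spin": 0,"fingers": -1}
    - {"x": 0,"y": 0.021,"z": 0,"spin": 0,"fingers": -1}
    - {"x": 0,"y": 0.024,"z": 0,"spin": 0,"fingers": -1}
    - {"x": 0,"y": 0.027,"z": 0,"spin": 0,"fingers": -1}
    - {"x": 0,"y": 0.03,"z": 0,"spin": 0,"fingers": -1}

```text
time_s: 14.88
tcp_pos: [0.5066, 0.0141, 0.1286]
eef_rot: [-180.0, 0.0, 3.9]
contact_force: [-1.3, 0.2, -1.0]
gripper_width: 0.0177
gripper_force: 35.0
```

Request:
drive_tool:
  rows:
    - {"x": 0,"y": 0.004,"z": 0,"spin": 0,"fingers": -1}
    - {"x": 0,"y": 0.008,"z": 0,"spin": 0,"fingers": -1}
    - {"x": 0,"y": 0.012,"z": 0,"spin": 0,"fingers": -1}
    - {"x": 0,"y": 0.016,"z": 0,"spin": 0,"fingers": -1}
    - {"x": 0,"y": 0.02,"z": 0,"spin": 0,"fingers": -1}
    - {"x": 0,"y": 0.025,"z": 0,"spin": 0,"fingers": -1}
    - {"x": 0,"y": 0.03,"z": 0,"spin": 0,"fingers": -1}
    - {"x": 0,"y": 0.036,"z": 0,"spin": 0,"fingers": -1}
    - {"x": 0,"y": 0.042,"z": 0,"spin": 0,"fingers": -1}
    - {"x": 0,"y": 0.048,"z": 0,"spin": 0,"fingers": -1}

```text
time_s: 16.12
tcp_pos: [0.5098, -0.034, 0.1286]
eef_rot: [-180.0, 0.0, 3.9]
contact_force: [0.1, -0.5, -1.5]
gripper_width: 0.0179
gripper_force: 35.0
```

Run:
```python
from nuts import *
c=wcap('w9.png'); print('tray');nuts(c,.021);print('measure'); nuts(c,.023)
goto(0,-290)
```

```text
stand xy mm [  2.1789 -84.7849] bottom z 42.8502385703335 yaw [-179.9993    0.002     3.905 ] F [ 0.1257 -0.5147 -1.5287] 0.017915304708985905 16.125
tray
px 381.5 166.5 r 18.8 stand [  33.4265 -133.6408] V [ 15 117 163]
px 377.5 220.5 r 17.4 stand [ -14.3833 -132.909 ] V [ 14 122 115]
px 236.5 225.5 r 17.9 stand [-18.9687  -9.7385] V [ 15 117 159]
px 267.5 188.5 r 20.1 stand [ 14.6721 -38.7462] V [ 15 114 166]
px 272.5 225.5 r 17.7 stand [-19.0001 -41.236 ] V [ 14 123 129]
px 235.5 190.5 r 23.4 stand [ 12.9408 -11.6676] V [ 14 128 143]
px 319.5 155.5 r 23.4 stand [ 42.5664 -82.6319] V [ 17  97 194]
px 217.5 229.5 r 19.9 stand [-22.7523   7.283 ] V [ 14 106  91]
px 251.5 193.5 r 17.7 stand [ 10.2854 -24.9666] V [ 11  66 112]
px 315.5 217.5 r 20.1 stand [-11.5308 -78.9326] V [ 12 142  97]
measure
px 381.5 166.5 r 18.8 stand [  33.8471 -133.2507] V [ 15 117 163]
px 377.5 220.5 r 17.4 stand [ -13.5762 -132.5249] V [ 14 122 115]
px 236.5 225.5 r 17.9 stand [-18.1245 -10.3502] V [ 15 117 159]
px 267.5 188.5 r 20.1 stand [ 15.2444 -39.1234] V [ 15 114 166]
px 272.5 225.5 r 17.7 stand [-18.1557 -41.593 ] V [ 14 123 129]
px 235.5 190.5 r 23.4 stand [ 13.5271 -12.2636] V [ 14 128 143]
px 319.5 155.5 r 23.4 stand [ 42.9132 -82.6542] V [ 17  97 194]
px 217.5 229.5 r 19.9 stand [-21.8775   6.5338] V [ 14 106  91]
px 251.5 193.5 r 17.7 stand [ 10.8932 -25.4552] V [ 11  66 112]
px 315.5 217.5 r 20.1 stand [-10.7467 -78.9849] V [ 12 142  97]
tool shift for 0 -290 [-0.0022  0.2052]
```

Four nuts lie in the measure and two in the tray. I set the scraper back on its original spot.

Request:
drive_tool:
  rows:
    - {"x": 0,"y": 0,"z": -0.02,"spin": 0,"fingers": -1}
    - {"x": 0,"y": 0,"z": -0.05,"spin": 0,"fingers": -1}
    - {"x": -0.01,"y": 0.03,"z": -0.06,"spin": 0.06,"fingers": -1}
    - {"x": -0.02,"y": 0.07,"z": -0.06,"spin": 0.14,"fingers": -1}
    - {"x": -0.035,"y": 0.115,"z": -0.06,"spin": 0.22,"fingers": -1}
    - {"x": -0.05,"y": 0.16,"z": -0.06,"spin": 0.32,"fingers": -1}
    - {"x": -0.06,"y": 0.195,"z": -0.06,"spin": 0.4,"fingers": -1}
    - {"x": -0.061,"y": 0.208,"z": -0.05,"spin": 0.428,"fingers": -1}
    - {"x": -0.061,"y": 0.208,"z": -0.02,"spin": 0.428,"fingers": -1}
    - {"x": -0.061,"y": 0.208,"z": 0.0,"spin": 0.428,"fingers": -1}

```text
time_s: 17.42
tcp_pos: [0.4626, -0.2451, 0.1269]
eef_rot: [-180.0, 0.1, -20.6]
contact_force: [-0.2, 0.3, -1.4]
gripper_width: 0.0176
gripper_force: 35.0
```

Request:
drive_tool:
  rows:
    - {"x": 0,"y": 0,"z": 0.015,"spin": 0,"fingers": -1}
    - {"x": 0,"y": 0,"z": 0.028,"spin": 0,"fingers": -1}
    - {"x": 0,"y": 0,"z": 0.036,"spin": 0,"fingers": -1}
    - {"x": 0,"y": 0,"z": 0.04,"spin": 0,"fingers": -1}
    - {"x": 0,"y": 0,"z": 0.042,"spin": 0,"fingers": -1}
    - {"x": 0,"y": 0,"z": 0.042,"spin": 0,"fingers": -1}

```text
time_s: 18.18
tcp_pos: [0.4633, -0.2453, 0.0868]
eef_rot: [-180.0, -0.0, -20.6]
contact_force: [0.4, 0.2, -1.8]
gripper_width: 0.0174
gripper_force: 35.0
```

Request:
drive_tool:
  rows:
    - {"x": 0,"y": 0,"z": 0.0005,"spin": 0,"fingers": -1}
    - {"x": 0,"y": 0,"z": 0.001,"spin": 0,"fingers": -1}
    - {"x": 0,"y": 0,"z": 0.001,"spin": 0,"fingers": -1}

```text
time_s: 18.55
tcp_pos: [0.4632, -0.2453, 0.0857]
eef_rot: [-180.0, -0.0, -20.6]
contact_force: [-0.0, 0.7, -1.7]
gripper_width: 0.0179
gripper_force: 35.0
```

Request:
drive_tool:
  rows:
    - {"x": 0,"y": 0,"z": 0,"spin": 0,"fingers": -0.5}
    - {"x": 0,"y": 0,"z": 0,"spin": 0,"fingers": -0.3}
    - {"x": 0,"y": 0,"z": 0,"spin": 0,"fingers": 0}
    - {"x": 0,"y": 0,"z": 0,"spin": 0,"fingers": 0.1}
    - {"x": 0,"y": 0,"z": 0,"spin": 0,"fingers": 0.1}
    - {"x": 0,"y": 0,"z": -0.02,"spin": 0,"fingers": 0.1}
    - {"x": 0,"y": 0,"z": -0.05,"spin": 0,"fingers": 0.1}
    - {"x": 0,"y": 0,"z": -0.1,"spin": 0,"fingers": 0.1}
    - {"x": 0,"y": 0,"z": -0.15,"spin": 0,"fingers": 0.1}
    - {"x": 0,"y": 0,"z": -0.2,"spin": 0,"fingers": 0.1}

```text
time_s: 19.8
tcp_pos: [0.4628, -0.2452, 0.2873]
eef_rot: [-180.0, -0.0, -20.6]
contact_force: [1.7, -0.7, 0.0]
gripper_width: 0.0484
gripper_force: 0.0
```

Request:
drive_tool:
  rows:
    - {"x": 0,"y": 0,"z": -0.01,"spin": 0,"fingers": 0.1}
    - {"x": 0,"y": 0,"z": -0.01,"spin": 0,"fingers": 0.1}
    - {"x": 0,"y": 0,"z": -0.01,"spin": 0,"fingers": 0.1}
    - {"x": 0,"y": 0,"z": -0.01,"spin": 0,"fingers": 0.1}

```text
time_s: 20.3
tcp_pos: [0.4626, -0.2452, 0.2942]
eef_rot: [180.0, 0.1, -20.6]
contact_force: [0.7, -0.5, 0.2]
gripper_width: 0.0484
gripper_force: 0.0
```

Run:
```python
from nuts import *
import pickle
c=wcap('w10.png'); o=pickle.load(open('w3.pkl','rb'))
for q in(o,c):
  hs=cv2.cvtColor(q['pixels'],cv2.COLOR_RGB2HSV)
  m=((hs[...,0]<20)&(hs[...,1]>80)).astype(np.uint8);m[:,:300]=0;m[:,355:]=0;m[:120]=0;m[215:]=0
  Rr=cv2.minAreaRect(cv2.findNonZero(m));print(Rr,onz(q,cv2.boxPoints(Rr),.105)[:,:2].mean(0))
nuts(c,.022)
```

```text
stand xy mm [ -59.2735 -292.2169] bottom z 208.4558377346504 yaw [179.9754   0.1402 -20.6186] F [ 0.6936 -0.471   0.2298] 0.048399757954102327 20.3
((326.30377197265625, 167.01321411132812), (21.197364807128906, 57.684635162353516), 2.4895527362823486) [ 0.4685 -0.2461]
((323.0, 172.0), (58.0, 20.0), 90.0) [ 0.469  -0.2481]
px 143.5 220.5 r 21.1 stand [-26.9462 -21.651 ] V [ 11 116  79]
px 134.5 209.5 r 22.3 stand [ -7.4389 -19.7606] V [ 13 101  91]
px 210.5 192.5 r 22.3 stand [ -30.7418 -131.8511] V [ 16 104 169]
px 188.5 144.5 r 17.4 stand [  39.4566 -139.8736] V [ 15 130 133]
px 142.5 197.5 r 21.2 stand [  2.8561 -40.6359] V [ 14 134 114]
px 117.5 196.5 r 14.4 stand [18.7659 -9.4188] V [ 14 127 141]
px 153.5 209.5 r 19.0 stand [-18.7476 -44.4796] V [ 14 133 138]
px 130.5 227.5 r 15.6 stand [-28.2374   1.9598] V [ 15 129 142]
px 169.5 158.5 r 22.1 stand [  34.0332 -106.2321] V [ 17  96 200]
px 92.5 234.5 r 21.2 stand [-14.2635  59.3248] V [ 17  90 212]
px 189.5 198.5 r 16.6 stand [ -26.0374 -100.2297] V [ 17  96 194]
px 209.5 178.5 r 16.6 stand [ -12.6697 -141.1005] V [ 14 133 132]
```

The scraper stands upright as before (58x20 px outline), the measure and tray are unchanged, and the arm is clear.

```bash
python3 -c "
from h import *
print(r.close_job())"
```

```text
the job is handed in; nothing more can be done
None
```

The job is handed in at about 20 s: four walnuts lie level in the measure, the two surplus ones are in the catch tray, and the scraper is let go and upright back on its original spot, clear of the stand (the last checks were by camera measurement, and no verdict was shown).

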